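# Put the background block away in its case

## Robot

A 6-joint arm with a two-finger parallel gripper is mounted at the origin on the work surface. World frame = base frame: x ahead of the robot, y to its left, z up, the work surface at z = 0. Lengths are in m, angles in rad, forces in N, time in s.
With the tool pointing down it reaches from about 0.3 to 0.75 m from the base axis. Payload 8.5 kg.
Tool frame: the origin (TCP) lies between the finger pads; the fingertips stand 19 mm ahead of it and the grasp point (between the pads) is the TCP; z points along the fingers, y is the line along which they close (so a half turn about z gives the same grasp; the last joint's range is limited). The gripper opens to 88 mm and grips with 3 to 60 N. Pads are 18 mm wide; open, the fingers measure 123 mm over their backs; the gripper's body (75 mm by 187 mm) begins 45 mm behind the grasp point.
Start: joints at [-1.491, 0.381, 1.297, -0, 1.464, -0.215], TCP at [0.16, -0.526, 0.258] pointing down, gripper open.
Joint ranges: [-3.11, 3.11], [-0.89, 2.33], [0.22, 2.48], [-1.42, 4.56], [0.17, 2.85], [-2.88, 2.88]. Speed limits (rad/s): [2.39, 2.39, 3.14, 3.14, 3.14, 3.14].

## Interface

Orientations are given as [roll, pitch, yaw] about the fixed x, y, z axes, in that order (R = Rz(yaw) Ry(pitch) Rx(roll)).
In Python, from rig import env gives the robot as it stands. The module is installed in compiled form; this text tells all that it offers.
- The arm moves only by the tool step_arm, never from a script. Its argument "series" is a list of rows, each an object with "linear": the shift along the tool's x, y, z in mm, a list of three; "twist": the turn about the tool's z in rad. A call has 1 to 8 rows; each row shifts and turns the commanded pose from where the row before left it, along the tool's axes as they then stand; what a row does not reach is not made up. A row lasts 1/8 s, in which the tool goes at most 62.5 mm and 10.7 degrees, less where a joint would pass 70% of its speed; a pose out of reach is approached as far as the arm can. A call with a gripper value outside its range is refused whole. "gripper" is the opening, from 0 (shut) to 1 (fully open), set as the call begins (left out, the last holds). The fingers move at their own pace and stop on an object; the grip force is fixed at half the most. Time passes only in rows, so rows that do not move let the fingers close. It gives the time, the measured TCP pose, the force, the opening and the grip force at its end, in the units of the state.
- env.get_state(): the state, without advancing time (a new reading comes with each control period).
- env.grab_frame(name): name is "scene" or "top" or "wrist"; returns the picture (420x560x3 uint8, blue, green, red); there is no depth.
- env.camera_model(name): a dict with "camera_matrix" (3x3 intrinsics, pixels), "world_from_camera" (4x4, takes a point from camera to world coordinates). Camera axes: x right, y up, looking along -z (the intrinsics and any distortion apply to the point x, -y, -z); pixel columns grow to the right and rows downward; lengths in m; the calibration is good to about 2 mm. A picture is of the moment at which its call begins: read the wrist's pose just before it. camera_model takes no time and is no camera call; for the wrist camera it gives the pose at the moment of the call.
- env.finish_job(): hands the job in; it is judged then, once.
The state is a dict: "time": time; "joint_pos": joint angles; "dq": joint speeds; "tau": joint torques, N m; "tcp_pos": TCP position; "eef_rot": TCP orientation; "force": force on the tool from outside, world axes, zero at the start; "wrist_torque": the same for the moment, N m; "width": finger opening in m; "grasp_force": force on a finger pad.
Only numpy, scipy, OpenCV 4.12 (cv2) and the standard library are available. Lean on these libraries where they do the work, as an engineer would, in place of code of your own. Each camera call takes 0.05 s, during which the arm holds its last target. There are 200 camera calls.

## Task

The white background block stands on end in its open blue case. Push it over so that it lies flat in the case with its black side up, and then push the lid over until the case is fully shut. Only push, gently, with the fingers: never grip the block or the lid, never lift the block, and leave the other things on the bench where they are.

Things in the scene. Friction and masses are not known exactly. Their poses are not given: they have to be found in the camera images.
- case: Blue open-topped storage case fixed to the bench, 120 (x) x 200 (y) x 40 mm high, walls and floor 5 mm thick, grey floor. Origin under its centre; its x axis is level and points from the front wall (with a small steel clasp plate) to the hinged rear wall, which is the one towards the robot; y along its length, z up.
- block: Loose white plastic block, 240 g, 66 (x) x 30 (y) x 85 mm (z), standing on its 66 x 30 mm end on the case floor, top 90 mm above the bench. One 66 x 85 mm side (at its own -y) is black, the other (at +y) is white. Origin at the centre of its standing end. It stands nearer the case's -y end, roughly square to the case.
- block_center (a point): The middle of the block's body, 42.5 mm above its standing end; 20 mm above the bench when it lies flat (then its top is 5 mm below the case's rim).
- black_face (a point): The middle of the block's black side. Pushed here near the top, towards the block's +y, it tips over its foot and past about 20 degrees falls by itself towards the case's +y end, the only side with room for it to lie.
- white_face (a point): The middle of the block's white side.
- case_lid (a joint): Angle of the blue lid, rad: 0 shut, about 1.57 upright, starts open at 1.6 to 1.9 (leaning back away from the case), stop at 2.0. The hinge is stiff: the lid stays at any angle and must be pushed all the way down; about 1 to 2 N at its free edge moves it.
- lid_hinge (a point): Middle of the lid's hinge line, on the top rim of the case's rear (+x) wall, 40.5 mm above the bench; the hinge line runs along the case's y.
- lid_edge (a point): Middle of the lid's free edge, on its outer face (the top face when shut). The lid is a plain plate 120 mm from hinge to free edge, 200 mm wide, 6 mm thick, with a grey lining 106 x 186 x 3 mm on its inside and no handle: it is pushed on its outer face.
- controller: White microscope controller fixed to the bench, a screen with a palm rest, about 155 x 150 x 52 mm. Origin under its centre. Not part of the job.
- cup_a: Small black plastic cup, 52 mm wide, 50 mm high, loose; bystander. Origin under its centre.
- cup_b: A second such black cup; bystander.
- jar: Small glass jar with red cap, 38 mm wide, 60 mm high, loose; bystander. Origin under its centre.
- pencil: Red pencil, 110 mm long (y), 8 mm thick, lying loose; bystander. Origin under its centre.
- lens_cap: Grey round lens cap, 48 mm wide, 16 mm high, loose; bystander. Origin under its centre.
- mouse: Black computer mouse, 105 x 60 x 32 mm, loose; bystander. Origin under its centre.
- coral: Piece of pale coral on a white plate 50 x 70 mm, 62 mm high in all, loose; bystander. Origin under its centre.
Not all that is in view belongs to the job. There is more than one size of the block; the job needs the largest. What is shaped like the case but red is not meant.

How it is judged:
On the way, in this order (a step that is already met when the one before it is completed fails the run):
1. the block lies flat in the case, black side up, the lid still open (z of black_face in the frame of case between 0.031 and 0.039 m and z of white_face in the frame of case below 0.009 m and angle between block's own z axis and vertical between 1.47 and 1.67 rad and x of block_center in the frame of case between -0.055 and 0.055 m and y of block_center in the frame of case between -0.095 and 0.095 m and value of joint case_lid above 1 rad), for 0.2 s.
2. the lid is shut (value of joint case_lid below 0.05 rad), for 0.2 s.
At the end, for the whole second after the job is handed in: The block lies at rest flat on the case floor (within about 0.1 rad), wholly inside, black side up, and the lid is shut to within 0.05 rad (z of black_face in the frame of case between 0.031 and 0.039 m and z of white_face in the frame of case below 0.009 m and angle between block's own z axis and vertical between 1.47 and 1.67 rad and x of block_center in the frame of case between -0.055 and 0.055 m and y of block_center in the frame of case between -0.095 and 0.095 m and value of joint case_lid below 0.05 rad and linear speed of block below 0.02 m/s); the robot touches nothing.
It fails at once if the block is lifted (its middle more than 62 mm above the case's underside; tipping needs 51 mm) (z of block_center in the frame of case above 0.062 m).
It fails at once if the block is gripped or shoved hard (fingers press on it with more than 32 N) (contact force between the fingers and block above 32 N).
It fails at once if the lid is gripped or pulled from inside (fingers press on its inner lining with more than 8 N) (contact force between the fingers and case_lid_c1 above 8 N).
It fails at once if the lid is slammed (fingers press on it with more than 80 N) (contact force between the fingers and case_lid above 80 N).
It fails at once if a bystander is moved more than 20 mm or tipped over (distance of any of cup_a, cup_b, jar, pencil, lens_cap, mouse, coral from where it was at the start of the episode above 0.02 m or angle between any of cup_a, cup_b, jar, pencil, lens_cap, mouse, coral's own z axis and vertical above 0.5 rad).
It also fails if it takes over 51 s, if anything falls off the work surface, if the arm or the gripper's body presses on something with over 40 N, if the wrist force passes 120 N, or if a joint passes its speed limit or range.

## Working session

There is one attempt and no reset: what is moved stays moved. The work goes in short steps, Python scripts to look and compute and a tool call to move; the robot and the scene stay as the last step left them, time stands still between calls to the robot, and variables do not carry over. Pictures are saved under pics/ and viewed, at most 10 in all, crops included, and the job is handed in when it is done.

Besides the shell and the picture viewer there is one more tool, called as name(argument=value, ...), one argument or row to a line, values as JSON. step_arm: Moves the arm, as the interface text tells. Its arguments: {"type":"object","properties":{"series":{"type":"array"},"gripper":{"type":"number"}},"required":["series"]}

```bash
mkdir -p pics; python3 - <<'E'
from rig import env
import cv2,numpy as np
for n in("scene","top"):
    f=env.grab_frame(n); cv2.imwrite(f"pics/{n}0.png",f)
    m=env.camera_model(n); print(n,np.round(m["camera_matrix"],1).tolist(),np.round(m["world_from_camera"],3).tolist(),[k for k in m])
print(env.get_state())
E
```

```text
scene [[414.5, 0.0, 280.9], [0.0, 414.5, 213.9], [0.0, 0.0, 1.0]] [[0.291, -0.755, 0.588, 1.215], [0.957, 0.223, -0.187, -0.236], [0.01, 0.617, 0.787, 0.927], [0.0, 0.0, 0.0, 1.0]] ['camera_matrix', 'world_from_camera']
top [[477.0, 0.0, 278.9], [0.0, 477.0, 212.0], [0.0, 0.0, 1.0]] [[0.063, 0.976, -0.207, 0.278], [-0.998, 0.063, -0.008, -0.013], [0.005, 0.208, 0.978, 1.491], [0.0, 0.0, 0.0, 1.0]] ['camera_matrix', 'world_from_camera']
{'time': 0.1, 'joint_pos': array([-1.49127909e+00,  3.81138440e-01,  1.29812847e+00, -2.88509090e-05,
        1.46359590e+00, -2.15314997e-01]), 'dq': array([-0.00194092, -0.00192479, -0.00276883,  0.00012354, -0.0011872 ,
        0.00148429]), 'tau': array([ 2.81885412e-03, -4.38645422e+01, -2.24912739e+01,  7.14232237e-02,
        3.42149008e-02, -7.47373133e-05]), 'tcp_pos': array([ 0.1597845 , -0.52605331,  0.25721328]), 'eef_rot': array([-3.14034570e+00, -2.43355829e-04,  2.94835192e-01]), 'force': array([-0.05692256,  0.80138278, -0.27711246]), 'wrist_torque': array([0.05988112, 0.01042514, 0.00266021]), 'grasp_force': 0.0, 'width': 0.08840383471828162}
```

View pics/scene0.png

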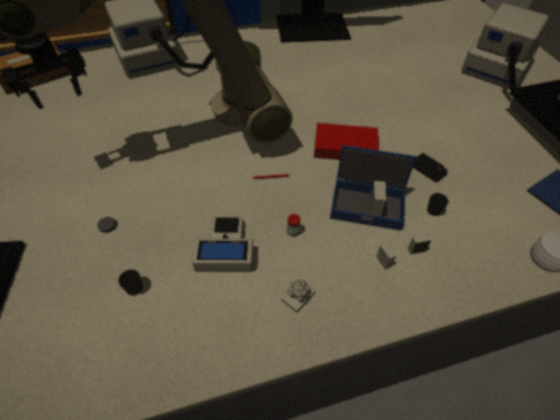

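View pics/top0.png

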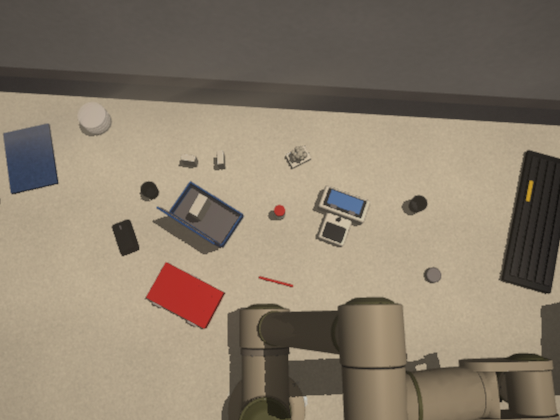

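The case is blue at scene (372,188) and top (205,214), with the block standing inside it at top (198,207). Lookalikes to avoid are the small blocks at top (188,160) and (220,158) and the red case at top (185,295). The block inside the blue case is the largest, so I choose that one and check it in a close crop.

```bash
python3 - <<'E'
import cv2,numpy as np
s=cv2.imread("pics/scene0.png")[140:235,320:420]; t=cv2.imread("pics/top0.png")[175:255,150:250]
a=cv2.resize(s,(400,380),interpolation=2); b=cv2.resize(t,(400,320),interpolation=2)
b=np.vstack([b,np.zeros((60,400,3),np.uint8)])
cv2.imwrite("pics/crop.png",np.clip(np.hstack([a,b]).astype(float)*1.6,0,255).astype(np.uint8))
E
```

```text
(no output)
```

View pics/crop.png

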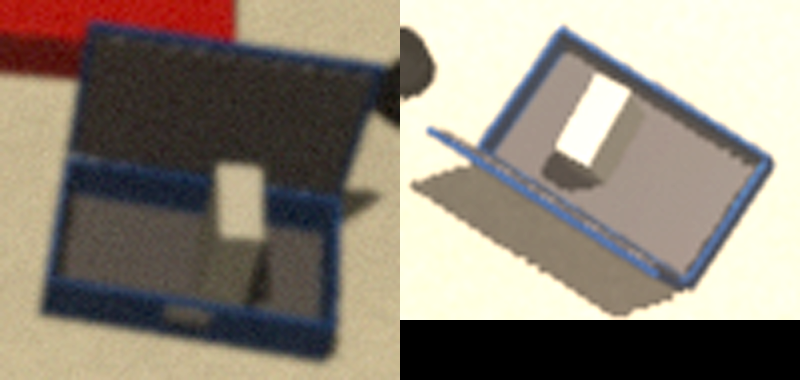

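```bash
cat > h.py <<'E'
from rig import env
import numpy as np
def ray(n,px,z,m=None):
    m=m or env.camera_model(n); K=m["camera_matrix"]; T=m["world_from_camera"]
    d=np.linalg.inv(K)@[px[0],px[1],1]; d=T[:3,:3]@(d*[1,-1,-1]); o=T[:3,3]
    return o+d*(z-o[2])/d[2]
E
python3 - <<'E'
from h import *
R=lambda n,l,z:[print(n,z,p,np.round(ray(n,p,z),4)) for p in l]
R("top",[(190,181.75),(243,215),(222.5,247)],.04)
R("top",[(198.75,193),(208,198),(198,216.75),(188.75,212.5)],.09)
R("top",[(157.5,207)],.16)
S=lambda a:[(320+x/4,140+y/4) for x,y in a]
R("scene",S([(45,283),(330,330),(338,203),(72,162)]),.04)
R("scene",S([(215,165),(262,168),(266,238),(216,236)]),.09)
R("scene",S([(90,25),(380,70)]),.16)
E
```

```text
top 0.04 (190, 181.75) [0.6643 0.285  0.04  ]
top 0.04 (243, 215) [0.5685 0.1101 0.04  ]
top 0.04 (222.5, 247) [0.4648 0.1648 0.04  ]
top 0.09 (198.75, 193) [0.6176 0.2448 0.09  ]
top 0.09 (208, 198) [0.6039 0.2154 0.09  ]
top 0.09 (198, 216.75) [0.5444 0.2398 0.09  ]
top 0.09 (188.75, 212.5) [0.5556 0.2687 0.09  ]
top 0.16 (157.5, 207) [0.5519 0.3452 0.16  ]
scene 0.04 (331.25, 210.75) [0.5801 0.1101 0.04  ]
scene 0.04 (402.5, 222.5) [0.6721 0.2795 0.04  ]
scene 0.04 (404.5, 190.75) [0.5711 0.3377 0.04  ]
scene 0.04 (338.0, 180.5) [0.4804 0.1698 0.04  ]
scene 0.09 (373.75, 181.25) [0.552  0.2403 0.09  ]
scene 0.09 (385.5, 182.0) [0.5637 0.2701 0.09  ]
scene 0.09 (386.5, 199.5) [0.6217 0.245  0.09  ]
scene 0.09 (374.0, 199.0) [0.6107 0.2139 0.09  ]
scene 0.16 (342.5, 146.25) [0.4659 0.1734 0.16  ]
scene 0.16 (415.0, 157.5) [0.5601 0.3416 0.16  ]
```

The two views agree: case centre is about (0.570, 0.2245) with y axis (-.48,-.877), and block top centre is about (0.584, 0.242), yawed about 7° from the case. The lid leans back to about 1.65 rad. I'll turn the tool to yaw -0.40 and go behind the black face.

step_arm(
  gripper=0,
  series=[
    {"linear": [0,0,0],"twist": 0.174},
    {"linear": [0,0,0],"twist": 0.174},
    {"linear": [0,0,0],"twist": 0.174},
    {"linear": [0,0,0],"twist": 0.174},
    {"linear": [4.5,-46,0],"twist": 0},
    {"linear": [4.5,-46,0],"twist": 0},
    {"linear": [4.5,-46,0],"twist": 0},
    {"linear": [4.5,-46,0],"twist": 0},
  ],
)

```text
time: 1.1
tcp_pos: [0.2487, -0.3624, 0.2575]
eef_rot: [-3.141, 0.0, -0.401]
force: [0.8, -1.2, 0.4]
width: 0.0104
grasp_force: 0.0
```

step_arm(
  series=[
    {"linear": [4.5,-46,0],"twist": 0},
    {"linear": [4.5,-46,0],"twist": 0},
    {"linear": [4.5,-46,0],"twist": 0},
    {"linear": [4.5,-46,0],"twist": 0},
    {"linear": [4.5,-46,0],"twist": 0},
    {"linear": [4.5,-46,0],"twist": 0},
    {"linear": [4.5,-46,0],"twist": 0},
    {"linear": [4.5,-46,0],"twist": 0},
  ],
)

```text
time: 2.1
tcp_pos: [0.4255, -0.0376, 0.2577]
eef_rot: [3.142, 0.0, -0.401]
force: [0.5, -0.5, -0.2]
width: 0.0004
grasp_force: 0.0
```

step_arm(
  series=[
    {"linear": [4.5,-46,0],"twist": 0},
    {"linear": [4.5,-46,0],"twist": 0},
    {"linear": [4.5,-46,0],"twist": 0},
    {"linear": [4.5,-46,0],"twist": 0},
    {"linear": [4.5,-46,0],"twist": 0},
    {"linear": [4.5,-46,0],"twist": 0},
    {"linear": [4.5,-46,0],"twist": 0},
    {"linear": [4.5,-46,0],"twist": 0},
  ],
)

```text
time: 3.1
tcp_pos: [0.6024, 0.2869, 0.2573]
eef_rot: [3.141, 0.001, -0.401]
force: [-0.1, -0.4, 1.0]
width: 0.0009
grasp_force: 0.0
```

step_arm(
  series=[
    {"linear": [0,0,0],"twist": 0},
    {"linear": [0,0,0],"twist": 0},
  ],
)

```text
time: 3.35
tcp_pos: [0.6017, 0.2852, 0.2573]
eef_rot: [3.141, 0.001, -0.401]
force: [-1.1, 0.4, -0.3]
width: 0.0006
grasp_force: 0.0
```

```bash
python3 - <<'E'
from h import *
import cv2
print(env.get_state()["tcp_pos"])
m=env.camera_model("wrist"); f=env.grab_frame("wrist")
cv2.imwrite("pics/w1.png",f); print(np.round(m["camera_matrix"],1).tolist(),np.round(m["world_from_camera"],4).tolist())
E
```

```text
[0.60166839 0.28517394 0.25727053]
[[340.5, 0.0, 272.2], [0.0, 340.5, 213.1], [0.0, 0.0, 1.0]] [[-0.3903, 0.8852, 0.2531, 0.6661], [-0.9207, -0.376, -0.105, 0.2582], [0.0022, -0.274, 0.9617, 0.3837], [0.0, 0.0, 0.0, 1.0]]
```

View pics/w1.png

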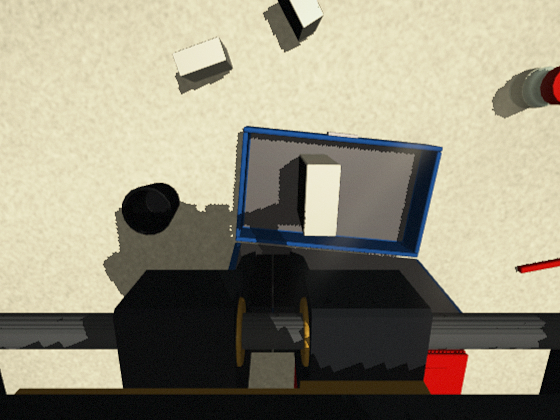

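Close view: the case rim corners are at (244,128), (441,148), (418,255) and (236,242). The block top has corners (306,164), (340,164), (338,236) and (303,235), and its dark side faces left, towards the fingertips at (272,255).

```bash
python3 - <<'E'
from h import *
m=env.camera_model("wrist")
b=np.array([ray("wrist",p,.09,m)[:2] for p in[(306,164),(340,164),(338,236),(303,235)]])
c=np.array([ray("wrist",p,.04,m)[:2] for p in[(244,128),(441,148),(418,255),(236,242)]])
y=np.array([-.389,-.921]);x=np.array([.921,-.389]);t=np.array([.6017,.2852])
for q in(b,c): print(np.round(q,4).tolist(),q.mean(0),"tool xy rel tcp",np.round((q-t)@np.c_[x,y],4).tolist())
E
```

```text
[[0.6179, 0.2459], [0.6065, 0.2189], [0.5451, 0.243], [0.5586, 0.2722]] [0.5820283 0.2450098] tool xy rel tcp [[0.0302, 0.0299], [0.0302, 0.0592], [-0.0357, 0.0608], [-0.0346, 0.0288]]
[[0.6664, 0.287], [0.5719, 0.1141], [0.4698, 0.1678], [0.5611, 0.344]] [0.5673031  0.22821569] tool xy rel tcp [[0.0589, -0.0268], [0.0391, 0.1691], [-0.0758, 0.1594], [-0.0602, -0.0383]]
```

The black face is 29 mm ahead along tool y, and the finger back is at 17.5 mm. I'll descend beside it.

step_arm(
  series=[
    {"linear": [-1,-5,40],"twist": 0},
    {"linear": [0,0,40],"twist": 0},
    {"linear": [0,0,40],"twist": 0},
    {"linear": [0,0,30],"twist": 0},
    {"linear": [0,0,12],"twist": 0},
    {"linear": [0,0,0],"twist": 0},
  ],
)

```text
time: 4.15
tcp_pos: [0.603, 0.29, 0.0961]
eef_rot: [3.141, 0.0, -0.402]
force: [0.4, -0.5, 0.8]
width: 0.0006
grasp_force: 0.0
```

step_arm(
  series=[
    {"linear": [0,6,0],"twist": 0},
    {"linear": [0,5,0],"twist": 0},
    {"linear": [0,5,0],"twist": 0},
    {"linear": [0,4,0],"twist": 0},
    {"linear": [0,4,0],"twist": 0},
    {"linear": [0,4,0],"twist": 0},
  ],
)

```text
time: 4.9
tcp_pos: [0.592, 0.2646, 0.0958]
eef_rot: [-3.141, -0.0, -0.401]
force: [-0.2, 0.3, 0.2]
width: 0.0006
grasp_force: 0.3
```

step_arm(
  series=[
    {"linear": [0,4,0],"twist": 0},
    {"linear": [0,4,0],"twist": 0},
    {"linear": [0,4,0],"twist": 0},
    {"linear": [0,0,0],"twist": 0},
  ],
)

```text
time: 5.4
tcp_pos: [0.5873, 0.2534, 0.0957]
eef_rot: [3.141, 0.0, -0.402]
force: [0.5, 0.3, -0.6]
width: 0.0003
grasp_force: 0.2
```

```bash
python3 - <<'E'
from h import *
import cv2
a=env.grab_frame("scene")[120:250,300:440]; b=env.grab_frame("wrist")
cv2.imwrite("pics/p2.png",np.hstack([cv2.resize(a,(420,390)),cv2.resize(b,(380,390))]))
E
```

```text
(no output)
```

View pics/p2.png

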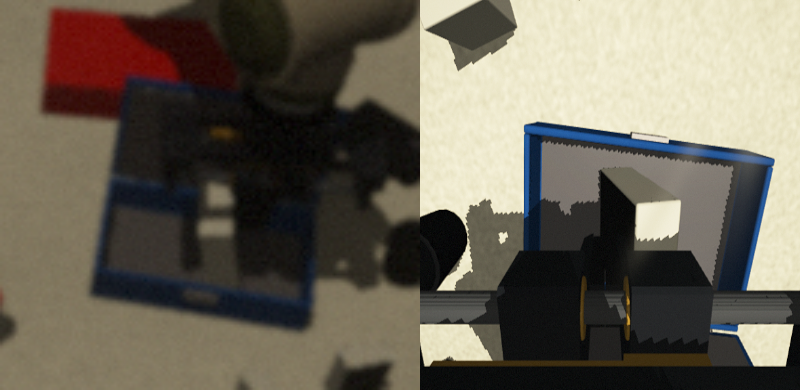

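The block is in contact, with its top right of the finger (wrist view about (655,215)). Whether it is tilting or sliding isn't clear yet, so I'll continue a little.

step_arm(
  series=[
    {"linear": [0,4,0],"twist": 0},
    {"linear": [0,4,0],"twist": 0},
    {"linear": [0,4,0],"twist": 0},
    {"linear": [0,0,0],"twist": 0},
    {"linear": [0,0,0],"twist": 0},
    {"linear": [0,0,0],"twist": 0},
  ],
)

```text
time: 6.25
tcp_pos: [0.5827, 0.2428, 0.0957]
eef_rot: [-3.142, -0.0, -0.401]
force: [0.5, -0.7, -0.9]
width: 0.0
grasp_force: 0.0
```

```bash
python3 - <<'E'
from h import *
import cv2
a=env.grab_frame("scene")[140:240,310:430]; b=env.grab_frame("wrist")
cv2.imwrite("pics/p3.png",np.hstack([cv2.resize(a,(400,390)),cv2.resize(b,(400,390))]))
E
```

```text
(no output)
```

View pics/p3.png

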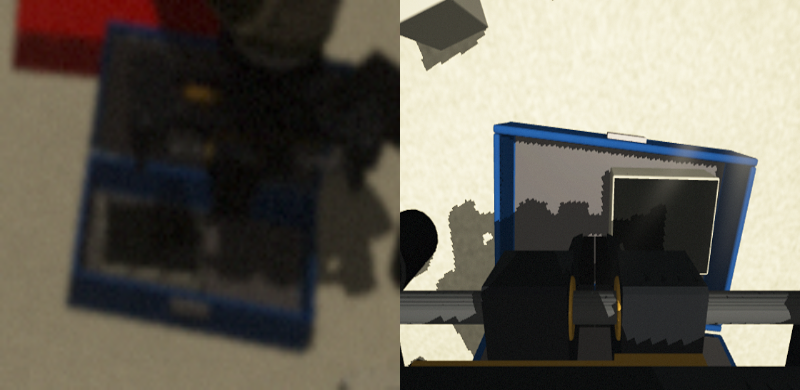

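The block has fallen flat with its black side up (wrist view about (665,225)), and the lid is still open. Next I go up, over, and down behind the lid.

step_arm(
  series=[
    {"linear": [0,0,-40],"twist": 0},
    {"linear": [0,0,-40],"twist": 0},
    {"linear": [0,0,-40],"twist": 0},
    {"linear": [0,0,-40],"twist": 0.1},
    {"linear": [-10,3,-5],"twist": 0},
    {"linear": [-30,6,0],"twist": 0},
    {"linear": [-40,6,0],"twist": 0},
    {"linear": [-40,6,0],"twist": 0},
  ],
)

```text
time: 7.35
tcp_pos: [0.4654, 0.2821, 0.2595]
eef_rot: [3.14, 0.002, -0.5]
force: [-0.2, 0.1, -0.7]
width: 0.0007
grasp_force: 0.0
```

```bash
python3 - <<'E'
from h import *
import cv2
print(env.get_state()["tcp_pos"],env.get_state()["joint_pos"])
m=env.camera_model("wrist"); print(np.round(m["world_from_camera"],4).tolist())
cv2.imwrite("pics/w4.png",env.grab_frame("wrist"))
E
```

```text
[0.46543627 0.28210846 0.25952479] [3.27243716e-01 3.70063070e-01 1.30882151e+00 1.32062454e-04
 1.46478890e+00 2.39829476e+00]
[[-0.4795, 0.8434, 0.2423, 0.527], [-0.8776, -0.4617, -0.1292, 0.2489], [0.0029, -0.2746, 0.9615, 0.3859], [0.0, 0.0, 0.0, 1.0]]
```

View pics/w4.png

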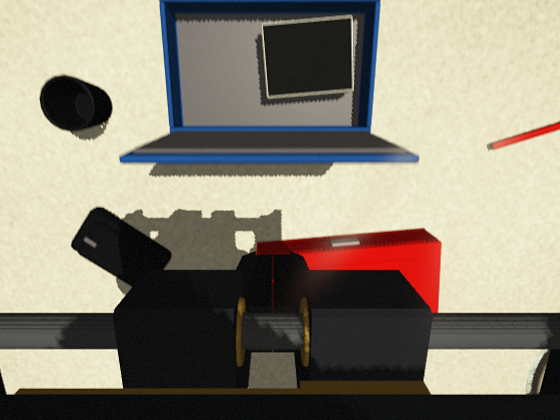

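The block lies flat, well inside the case. The lid's free edge runs from (121,158) to (418,158), ahead of the fingertips at about (272,255).

```bash
python3 - <<'E'
from h import *
m=env.camera_model("wrist"); t=np.array([.4654,.2821])
x=np.array([.878,-.479]);y=np.array([-.479,-.878])
for p,z in[((121,160),.16),((418,160),.16),((172,132),.04),((371,132),.04)]:
    print(np.round((ray("wrist",p,z,m)[:2]-t)@np.c_[x,y],4))
E
```

```text
[ 0.0374 -0.0992]
[0.0377 0.0974]
[ 0.0498 -0.098 ]
[0.0502 0.0991]
```

step_arm(
  series=[
    {"linear": [0,0,40],"twist": 0},
    {"linear": [0,0,40],"twist": 0},
    {"linear": [0,0,20],"twist": 0},
    {"linear": [0,0,4],"twist": 0},
    {"linear": [10,0,0],"twist": 0},
    {"linear": [10,0,0],"twist": 0},
    {"linear": [9,0,0],"twist": 0},
    {"linear": [8,0,0],"twist": 0},
  ],
)

```text
time: 8.4
tcp_pos: [0.5004, 0.2638, 0.1571]
eef_rot: [-3.141, -0.0, -0.501]
force: [-0.9, 1.1, 1.4]
width: 0.0007
grasp_force: 0.7
```

step_arm(
  series=[
    {"linear": [8,0,0],"twist": 0},
    {"linear": [8,0,0.5],"twist": 0},
    {"linear": [9,0,1],"twist": 0},
    {"linear": [8,0,2],"twist": 0},
    {"linear": [8,0,2.5],"twist": 0},
    {"linear": [7.5,0,3.5],"twist": 0},
  ],
)

```text
time: 9.15
tcp_pos: [0.5429, 0.2405, 0.147]
eef_rot: [-3.141, -0.0, -0.501]
force: [0.5, -0.0, 1.1]
width: 0.0003
grasp_force: 0.6
```

step_arm(
  series=[
    {"linear": [7.5,0,4],"twist": 0},
    {"linear": [7,0,5],"twist": 0},
    {"linear": [6.5,0,5],"twist": 0},
    {"linear": [6,0,6],"twist": 0},
    {"linear": [5.5,0,6.5],"twist": 0},
    {"linear": [4.5,0,6.5],"twist": 0},
  ],
)

```text
time: 9.9
tcp_pos: [0.5751, 0.2228, 0.1137]
eef_rot: [3.141, 0.0, -0.501]
force: [0.1, -0.1, 1.2]
width: 0.0002
grasp_force: 0.4
```

step_arm(
  series=[
    {"linear": [4.5,0,7],"twist": 0},
    {"linear": [3.5,0,7],"twist": 0},
    {"linear": [3,0,8],"twist": 0},
    {"linear": [2,0,6],"twist": 0},
    {"linear": [2,0,5],"twist": 0},
    {"linear": [1,0,4],"twist": 0},
    {"linear": [0,0,0],"twist": 0},
  ],
)

```text
time: 10.78
tcp_pos: [0.5887, 0.2153, 0.077]
eef_rot: [3.141, 0.0, -0.501]
force: [0.1, -0.2, 0.8]
width: 0.0002
grasp_force: 0.0
```

step_arm(
  series=[
    {"linear": [0,0,4],"twist": 0},
    {"linear": [0,0,3],"twist": 0},
    {"linear": [0,0,2],"twist": 0},
    {"linear": [0,0,1.5],"twist": 0},
    {"linear": [0,0,0],"twist": 0},
  ],
)

```text
time: 11.4
tcp_pos: [0.5887, 0.2154, 0.0666]
eef_rot: [3.141, 0.0, -0.501]
force: [0.1, 0.8, 0.1]
width: 0.0005
grasp_force: 0.0
```

step_arm(
  series=[
    {"linear": [0,0,1],"twist": 0},
    {"linear": [0,0,0],"twist": 0},
  ],
)

```text
time: 11.65
tcp_pos: [0.5888, 0.2154, 0.0659]
eef_rot: [-3.142, -0.0, -0.501]
force: [-0.0, -0.0, 3.1]
width: 0.0003
grasp_force: 1.2
```

step_arm(
  series=[
    {"linear": [0,0,1],"twist": 0},
    {"linear": [0,0,0],"twist": 0},
  ],
)

```text
time: 11.9
tcp_pos: [0.5888, 0.2154, 0.0659]
eef_rot: [-3.141, -0.001, -0.501]
force: [-3.2, -0.7, 10.0]
width: 0.0005
grasp_force: 4.8
```

The lid is on its stop: z no longer moves and the force has risen to 10 N. One more mm to seat it, then retreat and look.

step_arm(
  series=[
    {"linear": [0,0,1],"twist": 0},
    {"linear": [0,0,0],"twist": 0},
    {"linear": [0,0,0],"twist": 0},
  ],
)

```text
time: 12.28
tcp_pos: [0.5888, 0.2154, 0.0658]
eef_rot: [-3.141, -0.001, -0.501]
force: [-5.7, -0.7, 17.6]
width: 0.0001
grasp_force: 8.2
```

step_arm(
  series=[
    {"linear": [0,0,-5],"twist": 0},
    {"linear": [0,0,-20],"twist": 0},
    {"linear": [0,0,-40],"twist": 0},
    {"linear": [-40,0,-40],"twist": 0},
    {"linear": [-50,0,-40],"twist": 0},
    {"linear": [-50,0,-20],"twist": 0},
    {"linear": [0,0,0],"twist": 0},
    {"linear": [0,0,0],"twist": 0},
  ],
)

```text
time: 13.28
tcp_pos: [0.4675, 0.2818, 0.2273]
eef_rot: [3.141, 0.0, -0.501]
force: [0.2, 0.7, 0.9]
width: 0.0004
grasp_force: 0.0
```

```bash
python3 - <<'E'
from h import *
import cv2
a=env.grab_frame("scene")[140:240,310:430]; b=env.grab_frame("wrist")
cv2.imwrite("pics/p5.png",np.hstack([cv2.resize(a,(400,390)),cv2.resize(b,(400,390))]))
E
```

```text
(no output)
```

View pics/p5.png

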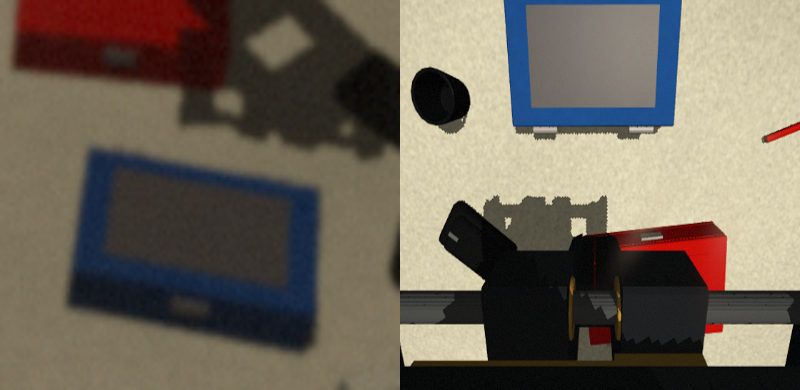

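The case is shut: the lid lies flat on it, at (200,230) in the scene half. The arm is clear and the other things in view have not moved.

```bash
python3 -c "
from rig import env
print(env.finish_job())"
```

```text
the job is handed in; nothing more can be done
None
```

I pushed the block over so it lies flat in the case with its black side up, pushed the lid fully shut, and handed the job in at about 13 s; no verdict came back.

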